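Poke a bushing up out of its bearing block on the drift stand

ROBOT

A 7-joint arm with a two-finger parallel gripper is mounted at the origin on the work surface. World frame = base frame: x ahead of the robot, y to its left, z up, the work surface at z = 0. Lengths are in mm, angles in rad, forces in N, time in s.
With the tool pointing down it reaches from about 400 to 875 mm from the base axis. Payload 4.4 kg.
Tool frame: the origin (TCP) lies at the very end of the fingers, on their centre line; the grasp point (between the pads) lies 19 mm behind it; z points along the fingers, y is the direction in which the jaws open and shut (so a half turn about z gives the same grasp; the last joint's range is limited). The gripper opens to 85 mm and grips with 20 to 120 N. Pads are 22 mm wide; open, the fingers measure 114 mm over their backs; the gripper's body (76 mm by 85 mm) begins 54 mm behind the grasp point. The pads swing forward as they close: fully open they stand 13 mm farther back than shut.
Start: joints at [-1.258, 0.628, 0.038, 1.517, -0.027, 0.996, -0.02], TCP at [240.351, 603.945, 231.313] pointing down, gripper open.
Joint ranges: [-3.06, 3.06], [-0.37, 2.12], [-1.25, 1.32], [0.18, 2.47], [-1.1, 4.24], [0.23, 1.98], [-2.94, 2.94]. Speed limits (rad/s): [2.57, 2.57, 3.14, 3.14, 3.14, 3.14, 3.14].

INTERFACE

Orientations are given as [roll, pitch, yaw] about the fixed x, y, z axes, in that order (R = Rz(yaw) Ry(pitch) Rx(roll)).
In Python, from cell import ctrl gives the robot as it stands.
- The arm moves only by the shell command python3 -m crank 'ROWS' [OPENING]. ROWS is JSON, a list that holds one entry, the list of rows, each a list of 6 numbers: the shift along the tool's x, y, z in units of 30 mm (1.0 is 30 mm), then the turn, a rotation vector about the tool's x, y, z in units of 6 degrees (1.0 is 6 degrees). In form: [[[tx, ty, tz, rx, ry, rz], ...]]. A call has 1 to 12 rows; each row shifts and turns the pose as measured when the row begins, along the tool's axes as they then stand; what a row does not reach is not made up. A row lasts 1/12 s, in which the tool goes at most 41.7 mm and 7.16 degrees, less where a joint would pass 70% of its speed; a pose out of reach is approached as far as the arm can. A call is refused whole if a number of a shift passes 1 or a number of a turn 1, either way. A call with a gripper value outside its range is refused whole. OPENING is the gripper command: -1 is fully open, 1 is shut, values between are in proportion, set as the call begins (- or left out, the last holds). The fingers move at their own pace and stop on an object; the grip force is fixed at half the most. Time passes only in rows, so rows that do not move let the fingers close. It gives the time, the measured TCP pose, the force and the opening at its end, in the units of the state.
- ctrl.read_state(): the state, without advancing time (a new reading comes with each control period).
- ctrl.get_image(name): name is "side" or "top" or "wrist"; returns a dict with "color" (480x640x3 uint8, red, green, blue), "depth" (480x640 float32, mm along the optical axis (not along the pixel's ray), 0 where there is no reading), "camera_matrix" (3x3 intrinsics, pixels), "k1" (the pictures are not rectified: a ray, as slopes to the right and down, at radius r is drawn at 1 + k1 r^2 times it, then the intrinsics apply), "R" (3x3) and "t" (3): a world point X has camera coordinates R X + t. Camera axes: x right, y down, z forward; pixel columns grow to the right and rows downward; lengths in mm; the calibration is good to about 2 mm. A picture is of the moment at which its call begins.
- ctrl.finish_job(): hands the job in, once; it reports no verdict.
Trained networks look in a picture, given as the dict that the camera call returned (one of the last four; its "shot" number tells which), for a name from the list of things; names that differ only in an ending like _2 or _b are one class to them, and where a whole thing is asked for, a point or a joint stands for the part that bears it (a point fixed in the world has none). Each returns a list of dicts, best first, with "conf" (0 to 1); they miss things now and then, are a little off and sometimes report something else, mostly with a low value. They report only what shows in the picture. A call takes as long as a camera call. They do not tell look-alikes from the thing itself.
- ctrl.search_frame(query, picture): "extent" ([centre column, centre row, width, height] in pixels, round what is visible of it).
The state is a dict: "clock": time; "qpos": joint angles; "qd": joint speeds; "tau": joint torques, N m; "eef_pos": TCP position; "tool_rot": TCP orientation; "force": force on the tool from outside, world axes, zero at the start; "torque": the same for the moment, N m; "width": finger opening in mm.
Only numpy, scipy, OpenCV 4.12 (cv2) and the standard library are available. Lean on these libraries where they do the work, as an engineer would, in place of code of your own. Each camera call takes 0.05 s, during which the arm holds its last target. There are 200 camera calls.

TASK

The brass bushing is stuck deep in the aluminium bearing block: take the block over to the stand with the short thick post, work it down over the post so that the post goes in through the access hole underneath and pokes the bushing up, until the block sits fully home and flat on the stand's plate. Feel your way and do not force it: come down slowly and never bump or press on the stand or its post with more than 50 N. Then lift the loosened bushing out, set it down flat in the shallow steel tray without dropping it, leave the block on the stand, and do not shove the other things on the bench about.

Things in the scene. Friction and masses are not known exactly. Their poses are not given: they have to be found in the camera images.
- block: Loose aluminium bearing block, about 0.4 kg, 60 mm along x, 52 mm along y, 36 mm high, with a bolt ear 10 mm high at each x end (86 mm overall along x). Grip it across its flat y sides (52 mm). Origin: centre of its underside, z up. Stepped round hole down the middle: from the top a 37 mm mouth 14 mm deep, a 33 mm tight bore 14 mm deep, then an 8 mm floor with the access hole.
- hole (a point): Centre of the mouth of the access hole, in the block's underside (the block's origin): a plain round hole, 23 mm in diameter, 8 mm deep, unseen from above while the block is carried. The post fits with 1.5 mm of room all round. Four spring pads pinch the bushing above it: pushing it up takes about 5 to 20 N (unknown) over the first 11 mm, then it is loose.
- bush: Brass bushing: plain ring, 32 mm outside, 14 mm bore, 14 mm high, 60 g. Origin: centre of its underside, z along its axis. It starts in the tight bore, 8 mm above the block's underside, its top 14 mm below the rim. With the block home on the stand it rests loose on the post, underside 32 mm above the plate, top 10 mm proud of the block's rim, to be gripped there.
- stand: Fixed drift stand: dark steel plate 80 x 80 x 12 mm with a short thick bright post, 20 mm in diameter, flat top 44 mm above the bench (32 mm above the plate). The post floats sideways: its axis is 3.5 to 6 mm off the plate's centre, in a direction not told by this pose; it stays put unless pushed by some 25 N. Origin: centre of the plate's underside, z up.
- seat (a point): Centre of the top face of the drift stand's plate, 12 mm above the bench, axes as the stand's. The block's underside rests at this height when home; the block may sit at any yaw.
- tray: Shallow open steel tray, fixed, 130 mm by 130 mm outside, walls 3 mm thick and 18 mm high, floor 3 mm thick. Origin: centre of its underside, x and y along its sides.
- pinstand: The other stand, fixed, not used: the same 80 mm square plate 12 mm thick, with a thin 8 mm pin that reaches 57 mm above the bench. Origin: centre of the plate's underside.
- seal_a: Black rubber seal ring lying on the bench, 48 mm in diameter, 8 mm high; leave it.
- seal_b: Thin steel ring lying on the bench, 42 mm in diameter, 12 mm high; leave it.
- socket: Steel wrench socket standing on the bench, 24 mm in diameter, 30 mm high; leave it.
- driver: Screwdriver lying on the bench near the fork leg; leave it.
- wrench: Wrench lying on the bench near the fork leg; leave it.
Things that resemble listed ones, but are neither listed nor needed, are in the scene too. What is shaped like the block but green is not meant.

How it is judged:
By the outcome, as a careful person would: the job done as asked, in the order asked, and still so for the second after the job is handed in, with the robot touching nothing.
It also fails if it takes over 72 s, if anything falls off the work surface, if the arm or the gripper's body presses on something with over 40 N, if the wrist force passes 120 N, or if a joint passes its speed limit or range.

## Working session

There is one attempt and no reset: what is moved stays moved. The work goes in short steps, Python scripts to look and compute and a shell command to move; the robot and the scene stay as the last step left them, time stands still between calls to the robot, and variables do not carry over. Pictures are saved under pics/ and viewed, about 8 in all and at most 12, crops included, and the job is handed in when it is done.

```bash
ls; mkdir -p pics; cat > h.py <<'E'
import numpy as np, cv2, json
from cell import ctrl
def shot(n):
    return ctrl.get_image(n)
def save(p,name,crop=None,scale=1):
    im=p["color"][:,:,::-1]
    if crop: x0,y0,x1,y1=crop; im=im[y0:y1,x0:x1]
    if scale!=1: im=cv2.resize(im,None,fx=scale,fy=scale,interpolation=cv2.INTER_CUBIC)
    cv2.imwrite("pics/"+name,im)
def ray(p,u,v):
    K=np.array(p["camera_matrix"]);x=(u-K[0,2])/K[0,0];y=(v-K[1,2])/K[1,1];k=p["k1"]
    a,b=x,y
    for _ in range(20):
        s=1+k*(a*a+b*b);a,b=x/s,y/s
    return np.array([a,b,1.])
def atz(p,u,v,z):
    R=np.array(p["R"]);t=np.array(p["t"]).ravel();d=R.T@ray(p,u,v);c=-R.T@t
    return c+d*(z-c[2])/d[2]
def bydepth(p,u,v):
    R=np.array(p["R"]);t=np.array(p["t"]).ravel();d=p["depth"][int(round(v)),int(round(u))]
    return R.T@(ray(p,u,v)*d-t)
def cloud(p):
    K=np.array(p["camera_matrix"]);v,u=np.mgrid[0:480,0:640]
    pts=np.stack([u,v],-1).reshape(-1,1,2).astype(float)
    n=cv2.undistortPoints(pts,K,np.array([p["k1"],0,0,0,0.])).reshape(480,640,2)
    c=np.dstack([n,np.ones((480,640))])*p["depth"][...,None]
    return (c-np.array(p["t"]).ravel())@np.array(p["R"])
E
python3 - <<'E'
from h import *
s=ctrl.read_state();print({k:np.round(v,3).tolist() for k,v in s.items()})
for n in ("top","side"):
    p=shot(n);save(p,n+"0.png")
    print(n,np.round(p["camera_matrix"],1).tolist(),p["k1"],np.round(-np.array(p["R"]).T@np.array(p["t"]).ravel()).tolist())
    for q in ("block","stand","tray","pinstand","bush"):
        for d in ctrl.search_frame(q,p)[:4]:
            u,v=d["extent"][:2];print(q,round(d["conf"],2),np.round(d["extent"]).tolist(),np.round(bydepth(p,u,v)).tolist())
E
```

```text
pics
{'clock': 0.0, 'qpos': [-1.258, 0.629, 0.038, 1.518, -0.027, 0.996, -0.02], 'qd': [-0.0, 0.001, 0.0, -0.001, -0.0, 0.0, 0.002], 'tau': [-0.0, -56.34, 1.226, -19.345, 0.011, 0.01, -0.0], 'eef_pos': [240.118, 603.347, 230.4], 'tool_rot': [-3.14, 0.0, 2.763], 'force': [0.551, -0.956, 0.054], 'torque': [-0.014, 0.001, 0.028], 'width': 85.406}
top [[514.3, 0.0, 311.7], [0.0, 514.3, 237.4], [0.0, 0.0, 1.0]] -0.12779237094096876 [397.0, 42.0, 986.0]
block 0.95 [186.0, 270.0, 33.0, 41.0] [522.0, 298.0, -2.0]
block 0.79 [124.0, 265.0, 35.0, 50.0] [527.0, 424.0, -0.0]
block 0.74 [160.0, 332.0, 42.0, 43.0] [400.0, 339.0, 1.0]
block 0.59 [194.0, 201.0, 45.0, 40.0] [661.0, 295.0, 1.0]
stand 0.84 [393.0, 247.0, 52.0, 51.0] [579.0, -100.0, 25.0]
stand 0.66 [359.0, 179.0, 13.0, 17.0] [710.0, -32.0, 30.0]
tray 0.65 [359.0, 179.0, 9.0, 14.0] [710.0, -32.0, 30.0]
tray 0.58 [474.0, 248.0, 79.0, 79.0] [589.0, -265.0, 1.0]
tray 0.56 [269.0, 164.0, 96.0, 21.0] [739.0, 147.0, 20.0]
pinstand 0.64 [295.0, 233.0, 45.0, 41.0] [601.0, 88.0, 15.0]
bush 0.71 [184.0, 271.0, 16.0, 17.0] [520.0, 303.0, -2.0]
side [[542.7, 0.0, 321.3], [0.0, 542.7, 249.8], [0.0, 0.0, 1.0]] -0.11930626032605435 [361.0, 861.0, 544.0]
block 0.97 [280.0, 416.0, 72.0, 58.0] [534.0, 410.0, 7.0]
block 0.92 [225.0, 339.0, 49.0, 52.0] [644.0, 320.0, 39.0]
block 0.87 [390.0, 387.0, 68.0, 55.0] [402.0, 359.0, 39.0]
block 0.83 [310.0, 352.0, 60.0, 50.0] [519.0, 317.0, 39.0]
stand 0.84 [333.0, 223.0, 52.0, 36.0] [582.0, -97.0, 15.0]
tray 0.71 [346.0, 195.0, 74.0, 37.0] [589.0, -258.0, 3.0]
pinstand 0.82 [294.0, 271.0, 54.0, 38.0] [610.0, 94.0, 17.0]
bush 0.6 [314.0, 349.0, 20.0, 4.0] [521.0, 290.0, 21.0]
```

View pics/top0.png

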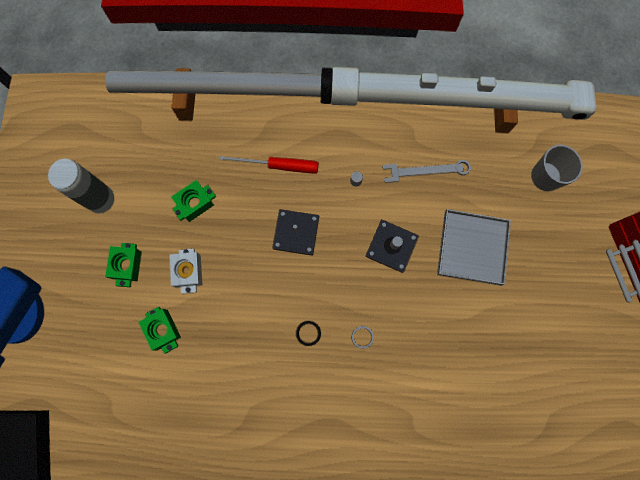

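View pics/side0.png

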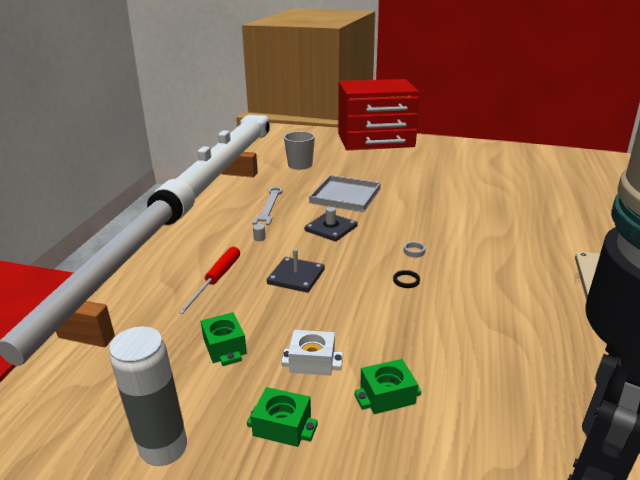

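Top view: the only grey block with a brass ring is at (185,270). Its look-alikes are the green blocks at (123,264), (160,330) and (193,201). The thick-post stand is at (393,247), with the thin-pin stand at (296,233) as the decoy. The tray is at (474,247). I choose the grey block and measure it next.

```bash
cat >> h.py <<'E'
def rect(P,m):
    q=P[m][:,:2].astype(np.float32);r=cv2.minAreaRect(q);return np.round(r[0],1).tolist(),np.round(r[1],1).tolist(),round(r[2],1),len(q)
def near(P,x,y,r,z0,z1): return (np.hypot(P[...,0]-x,P[...,1]-y)<r)&(P[...,2]>z0)&(P[...,2]<z1)
E
python3 - <<'E'
from h import *
for n in ("top","side"):
    p=shot(n);P=cloud(p)
    print(n,"blk top",rect(P,near(P,520,300,60,30,45)),"z",np.median(P[near(P,520,300,60,30,45)][:,2]))
    print("ears",rect(P,near(P,520,300,60,6,45)))
    print("plate",rect(P,near(P,580,-95,65,7,20)),"post",rect(P,near(P,580,-95,40,38,55)))
    print("tray",rect(P,near(P,585,-260,110,9,30)))
    if n=="top": save(p,"blk.png",(90,180,250,360),4)
E
```

```text
top blk top ([520.3, 294.0], [61.0, 52.7], 7.0, 591) z 35.15906041959295
ears ([521.6, 289.4], [84.8, 61.6], 9.1, 1120)
plate ([584.9, -100.5], [80.7, 81.4], 68.2, 1577) post ([587.0, -104.3], [18.5, 19.6], 46.6, 93)
tray ([588.6, -261.4], [130.7, 132.3], 82.7, 638)
side blk top ([522.0, 296.2], [60.5, 56.5], 8.1, 983) z 37.57855079479875
ears ([522.0, 296.3], [86.3, 57.0], 7.3, 2062)
plate ([587.4, -96.1], [84.5, 83.5], 69.7, 773) post ([588.4, -102.1], [18.4, 20.1], 12.9, 65)
tray ([590.1, -259.2], [137.2, 132.7], 82.2, 654)
```

View pics/blk.png

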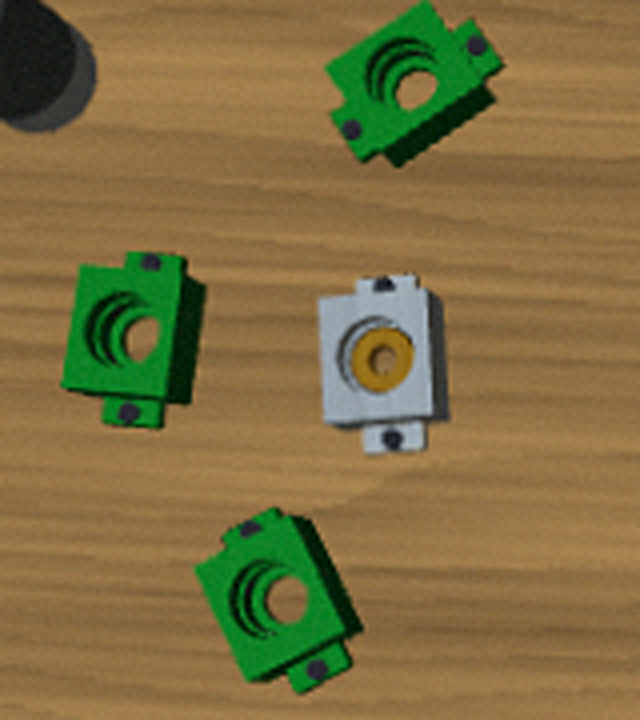

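The crop shows the grey block with the brass ring, its long axis at about +7°. The other three are green and empty. I'll plan the approach to a point above it.

```bash
cat >> h.py <<'E'
from scipy.spatial.transform import Rotation as Ro
def plan(x,y,z,yaw,n):
    "print n rows (tool axes, crank units) to TCP x,y,z and tool yaw (deg, jaw line = yaw-90, mod 180), levelled"
    s=ctrl.read_state();R=Ro.from_euler('xyz',s["tool_rot"]);p=np.array(s["eef_pos"])
    y0=np.degrees(s["tool_rot"][2]);d=(yaw-y0+90)%180-90
    T=Ro.from_euler('xyz',[np.pi,0,np.radians(y0+d)]);rv=(R.inv()*T).as_rotvec()/n
    dw=(np.array([x,y,z])-p)/n;out=[]
    for i in range(n):
        out.append(np.round(np.r_[R.inv().apply(dw)/30,np.degrees(rv)/6],2).tolist());R=R*Ro.from_rotvec(rv)
    print("at",np.round(p,1),"yaw",round(y0,1),"F",np.round(s["force"],1),"w",round(s["width"],1),"t",round(s["clock"],2));print(json.dumps(out))
E
python3 -c "
from h import *
plan(521,295,150,187,18)"
```

```text
at [240.4 603.9 231.3] yaw 158.3 F [ 0.6 -0.6 -0.2] w 85.2 t 0.7
[[-0.69, -0.34, 0.15, 0.0, -0.0, -0.27], [-0.68, -0.36, 0.15, 0.0, -0.0, -0.27], [-0.67, -0.38, 0.15, 0.0, -0.0, -0.27], [-0.66, -0.4, 0.15, 0.0, -0.0, -0.27], [-0.65, -0.41, 0.15, 0.0, -0.0, -0.27], [-0.64, -0.43, 0.15, 0.0, -0.0, -0.27], [-0.63, -0.45, 0.15, 0.0, -0.0, -0.27], [-0.62, -0.47, 0.15, 0.0, -0.0, -0.27], [-0.6, -0.48, 0.15, 0.0, -0.0, -0.27], [-0.59, -0.5, 0.15, 0.0, -0.0, -0.27], [-0.57, -0.52, 0.15, 0.0, -0.0, -0.27], [-0.56, -0.53, 0.15, 0.0, -0.0, -0.27], [-0.54, -0.55, 0.15, 0.0, -0.0, -0.27], [-0.53, -0.56, 0.15, 0.0, -0.0, -0.27], [-0.51, -0.58, 0.15, 0.0, -0.0, -0.27], [-0.5, -0.59, 0.15, 0.0, -0.0, -0.27], [-0.48, -0.61, 0.15, 0.0, -0.0, -0.27], [-0.46, -0.62, 0.15, 0.0, -0.0, -0.27]]
```

```bash
python3 -m crank '[[[-0.69,-0.34,0.15,0,0,-0.27],[-0.68,-0.36,0.15,0,0,-0.27],[-0.67,-0.38,0.15,0,0,-0.27],[-0.66,-0.4,0.15,0,0,-0.27],[-0.65,-0.41,0.15,0,0,-0.27],[-0.64,-0.43,0.15,0,0,-0.27],[-0.63,-0.45,0.15,0,0,-0.27],[-0.62,-0.47,0.15,0,0,-0.27],[-0.6,-0.48,0.15,0,0,-0.27],[-0.59,-0.5,0.15,0,0,-0.27],[-0.57,-0.52,0.15,0,0,-0.27],[-0.56,-0.53,0.15,0,0,-0.27]]]' -1
python3 -c "
from h import *
plan(521,295,150,187,8)"
```

```text
clock: 1.7
eef_pos: [431.2, 400.7, 175.5]
tool_rot: [3.132, -0.001, 3.133]
force: [0.7, -0.7, -0.5]
width: 85.8
at [431.2 400.7 175.5] yaw 179.5 F [ 0.7 -0.7 -0.5] w 85.8 t 1.7
[[-0.38, -0.44, 0.1, 0.01, -0.0, -0.16], [-0.37, -0.44, 0.1, 0.01, -0.0, -0.16], [-0.36, -0.45, 0.1, 0.01, -0.0, -0.16], [-0.36, -0.46, 0.1, 0.01, -0.0, -0.16], [-0.35, -0.46, 0.1, 0.01, -0.0, -0.16], [-0.34, -0.47, 0.1, 0.01, -0.0, -0.16], [-0.33, -0.47, 0.1, 0.01, -0.0, -0.16], [-0.33, -0.48, 0.11, 0.01, -0.0, -0.16]]
```

```bash
python3 -m crank '[[[-0.38,-0.44,0.1,0,0,-0.16],[-0.37,-0.44,0.1,0.01,0,-0.16],[-0.36,-0.45,0.1,0.01,0,-0.16],[-0.36,-0.46,0.1,0.01,0,-0.16],[-0.35,-0.46,0.1,0.01,0,-0.16],[-0.34,-0.47,0.1,0.01,0,-0.16],[-0.33,-0.47,0.1,0.01,0,-0.16],[-0.33,-0.48,0.11,0.01,0,-0.16],[0,0,0,0,0,0]]]'
python3 - <<'E'
from h import *
p=shot("wrist");save(p,"w1.png");P=cloud(p)
print("cam",np.round(-np.array(p["R"]).T@np.array(p["t"]).ravel()).tolist())
for q in ("block","bush"):
    for d in ctrl.search_frame(q,p)[:2]: print(q,d["conf"],np.round(d["extent"]),np.round(bydepth(p,*d["extent"][:2])))
print(rect(P,near(P,521,295,60,30,42)),rect(P,near(P,521,295,60,6,42)),np.median(P[near(P,521,295,60,30,42)],axis=0))
plan(521,295,120,187,1)
E
```

```text
clock: 2.45
eef_pos: [531.6, 282.6, 149.3]
tool_rot: [-3.14, 0.004, -3.019]
force: [0.6, -0.9, 0.5]
width: 85.1
cam [467.0, 275.0, 292.0]
block 0.97 [506. 240. 106. 112.] [527. 431.   4.]
block 0.9 [339. 213.  74. 119.] [522. 297.   1.]
bush 0.93 [338. 218.  46.  43.] [526. 296.   1.]
([521.7, 295.6], [60.5, 51.4], 8.0, 4377) ([521.8, 295.6], [86.3, 51.5], 7.9, 7325) [518.96587741 295.85641884  36.59496943]
at [528.2 287.9 149.9] yaw -172.7 F [-0.8 -0.2 -0.3] w 85.4 t 2.6
[[0.21, 0.26, 1.0, 0.02, 0.02, 0.06]]
```

View pics/w1.png

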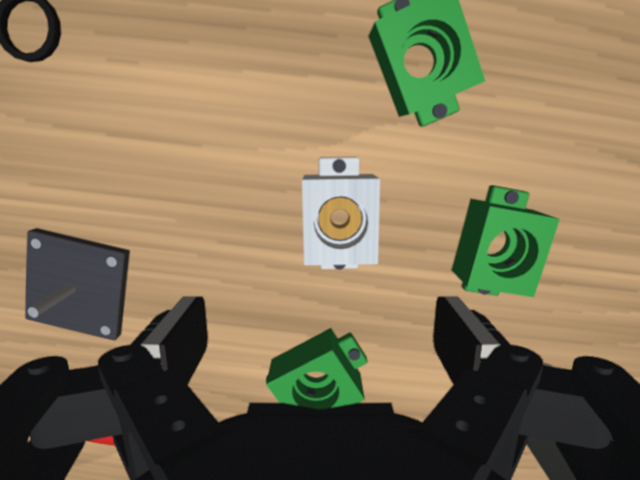

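Wrist view: the grey block is at (340,218) and the bush at (340,217). They measure (521.8, 295.6) at yaw 7.9°, matching both fixed cameras. Descending.

```bash
python3 -m crank '[[[0.1,0.13,0.5,0,0,0.06],[0.1,0.1,0.6,0,0,0.06],[0,0,0.6,0,0,0],[0,0,0.6,0,0,0],[0,0,0.3,0,0,0],[0,0,0,0,0,0]]]'
python3 -c "
from h import *
plan(521.8,295.6,9,188,8)"
```

```text
clock: 3.1
eef_pos: [516.8, 306.7, 72.9]
tool_rot: [3.13, 0.006, -3.016]
force: [-0.3, 0.4, -0.1]
width: 85.4
at [516.8 306.7  72.9] yaw -172.8 F [-0.3  0.4 -0.1] w 85.4 t 3.1
[[-0.01, -0.05, 0.27, 0.01, 0.01, -0.02], [-0.01, -0.05, 0.27, 0.01, 0.01, -0.02], [-0.01, -0.05, 0.27, 0.01, 0.01, -0.02], [-0.01, -0.05, 0.27, 0.01, 0.01, -0.02], [-0.01, -0.05, 0.27, 0.01, 0.01, -0.02], [-0.01, -0.05, 0.27, 0.01, 0.01, -0.02], [-0.01, -0.05, 0.27, 0.01, 0.01, -0.02], [-0.01, -0.05, 0.27, 0.01, 0.01, -0.02]]
```

```bash
python3 -m crank '[[[0,0,0,0,0,0],[0,0,0,0,0,0],[0,0,0,0,0,0]]]'
python3 -c "
from h import *
plan(521.8,295.6,60,188,2)"
```

```text
clock: 3.35
eef_pos: [516.0, 309.6, 74.4]
tool_rot: [3.128, 0.007, -3.013]
force: [-0.3, 0.7, 0.5]
width: 85.6
at [516.  309.6  74.4] yaw -172.6 F [-0.3  0.7  0.5] w 85.6 t 3.35
[[-0.06, -0.25, 0.24, 0.07, 0.03, -0.05], [-0.06, -0.25, 0.24, 0.07, 0.03, -0.05]]
```

```bash
python3 -m crank '[[[-0.06,-0.2,0.2,0.07,0.03,-0.05],[-0.06,-0.2,0.2,0.07,0.03,-0.05],[0,0,0,0,0,0],[0,0,0,0,0,0],[0,0,0,0,0,0]]]'
python3 -c "
from h import *
plan(521.8,295.6,9,188,8)"
```

```text
clock: 3.77
eef_pos: [524.0, 297.1, 63.8]
tool_rot: [-3.14, 0.005, -3.003]
force: [-0.3, -0.7, 1.0]
width: 85.3
at [524.  297.1  63.8] yaw -172.0 F [-0.3 -0.7  1. ] w 85.3 t 3.77
[[0.01, -0.0, 0.23, -0.0, 0.01, -0.0], [0.01, -0.0, 0.23, -0.0, 0.01, -0.0], [0.01, -0.0, 0.23, -0.0, 0.01, -0.0], [0.01, -0.0, 0.23, -0.0, 0.01, -0.0], [0.01, -0.0, 0.23, -0.0, 0.01, -0.0], [0.01, -0.0, 0.23, -0.0, 0.01, -0.0], [0.01, -0.0, 0.23, -0.0, 0.01, -0.0], [0.01, -0.0, 0.23, -0.0, 0.01, -0.0]]
```

```bash
python3 -m crank '[[[0.01,0,0.25,0,0,0],[0.01,0,0.25,0,0,0],[0.01,0,0.25,0,0,0],[0.01,0,0.25,0,0,0],[0.01,0,0.25,0,0,0],[0.01,0,0.2,0,0,0],[0,0,0.2,0,0,0],[0,0,0.1,0,0,0],[0,0,0,0,0,0],[0,0,0,0,0,0]]]'
python3 -c "
from h import *
plan(521.8,295.6,9,188,2)"
```

```text
clock: 4.6
eef_pos: [521.1, 296.6, 4.0]
tool_rot: [-3.14, 0.002, -3.002]
force: [-0.1, 0.8, -0.2]
width: 85.3
at [521.1 296.6   4. ] yaw -172.0 F [-0.1  0.8 -0.2] w 85.3 t 4.6
[[-0.01, -0.02, -0.08, -0.01, 0.01, -0.0], [-0.01, -0.02, -0.08, -0.01, 0.01, -0.0]]
```

```bash
python3 -m crank '[[[0,-0.02,-0.08,0,0,0],[0,-0.02,-0.08,0,0,0],[0,0,0,0,0,0],[0,0,0,0,0,0]]]'
python3 -m crank '[[[0,0,0,0,0,0],[0,0,0,0,0,0],[0,0,0,0,0,0],[0,0,0,0,0,0],[0,0,0,0,0,0],[0,0,0,0,0,0],[0,0,0,0,0,0],[0,0,0,0,0,0],[0,0,0,0,0,0],[0,0,0,0,0,0]]]' 1
python3 -c "
from h import *
plan(521.8,295.6,120,188,4)"
```

```text
clock: 4.93
eef_pos: [522.1, 295.7, 10.4]
tool_rot: [-3.14, 0.004, -3.002]
force: [0.1, 0.7, 0.5]
width: 85.5
clock: 5.77
eef_pos: [523.0, 295.8, 11.8]
tool_rot: [-3.141, 0.006, -3.003]
force: [0.3, 0.8, 1.3]
width: 50.5
at [523.  295.8  11.8] yaw -172.0 F [0.3 0.8 1.3] w 50.5 t 5.77
[[0.0, -0.0, -0.9, -0.0, 0.01, -0.0], [0.01, -0.0, -0.9, -0.0, 0.01, -0.0], [0.01, -0.0, -0.9, -0.0, 0.01, -0.0], [0.01, -0.0, -0.9, -0.0, 0.01, -0.0]]
```

```bash
python3 -m crank '[[[0,0,-0.3,0,0,0],[0,0,-0.5,0,0,0],[0,0,-0.8,0,0,0],[0,0,-0.8,0,0,0],[0,0,-0.8,0,0,0],[0,0,-0.5,0,0,0],[0,0,-0.2,0,0,0],[0,0,0,0,0,0],[0,0,0,0,0,0]]]'
python3 -c "
from h import *
plan(586,-102,125,188,20)"
```

```text
clock: 6.52
eef_pos: [515.2, 291.7, 128.7]
tool_rot: [-3.133, -0.012, -3.002]
force: [0.0, 0.0, -5.9]
width: 50.8
at [515.2 291.7 128.7] yaw -172.0 F [ 0.   0.  -5.9] w 50.8 t 6.52
[[-0.03, -0.67, 0.01, -0.0, -0.01, 0.0], [-0.03, -0.67, 0.01, -0.0, -0.01, 0.0], [-0.03, -0.67, 0.01, -0.0, -0.01, 0.0], [-0.03, -0.67, 0.01, -0.0, -0.01, 0.0], [-0.03, -0.67, 0.01, -0.0, -0.01, 0.0], [-0.03, -0.67, 0.01, -0.0, -0.01, 0.0], [-0.03, -0.67, 0.01, -0.0, -0.01, 0.0], [-0.03, -0.67, 0.01, -0.0, -0.01, 0.0], [-0.03, -0.67, 0.01, -0.0, -0.01, 0.0], [-0.03, -0.67, 0.01, -0.0, -0.01, 0.0], [-0.03, -0.67, 0.01, -0.0, -0.01, 0.0], [-0.03, -0.67, 0.01, -0.0, -0.01, 0.0], [-0.03, -0.67, 0.01, -0.0, -0.01, 0.0], [-0.03, -0.67, 0.01, -0.0, -0.01, 0.0], [-0.03, -0.67, 0.01, -0.0, -0.01, 0.0], [-0.03, -0.67, 0.01, -0.0, -0.01, 0.0], [-0.03, -0.67, 0.01, -0.0, -0.01, 0.0], [-0.03, -0.67, 0.01, -0.0, -0.01, 0.0], [-0.03, -0.67, 0.01, -0.0, -0.01, 0.0], [-0.03, -0.67, 0.01, -0.0, -0.01, 0.0]]
```

```bash
python3 -m crank '[[[-0.03,-0.4,0,0,0,0],[-0.03,-0.7,0,0,0,0],[-0.03,-0.8,0,0,0,0],[-0.03,-0.8,0,0,0,0],[-0.03,-0.8,0,0,0,0],[-0.03,-0.8,0,0,0,0],[-0.03,-0.8,0,0,0,0],[-0.03,-0.8,0,0,0,0],[-0.03,-0.8,0,0,0,0],[-0.03,-0.8,0,0,0,0],[-0.03,-0.7,0,0,0,0],[-0.03,-0.4,0,0,0,0]]]'
python3 -m crank '[[[0,0,0,0,0,0],[0,0,0,0,0,0],[0,0,0,0,0,0],[0,0,0,0,0,0]]]'
python3 - <<'E'
from h import *
s=ctrl.read_state();e=s["eef_pos"]
p=shot("wrist");P=cloud(p);save(p,"w2.png")
print("w plate",rect(P,near(P,585,-98,65,7,20)),"post",rect(P,near(P,587,-103,30,38,50)),np.median(P[near(P,587,-103,30,38,50)],axis=0) )
m=near(P,e[0],e[1],60,e[2]+15,e[2]+40);print("w blk",rect(P,m),np.median(P[m],axis=0))
p=shot("top");P=cloud(p);print("t post",rect(P,near(P,587,-103,30,38,50)))
m=near(P,e[0],e[1],60,e[2]-8,e[2]+40);print("t blk any",rect(P,m))
plan(586,-102,110,188,4)
E
```

```text
clock: 7.52
eef_pos: [551.6, 16.6, 113.9]
tool_rot: [-3.127, -0.044, -2.997]
force: [-0.5, 0.4, -5.3]
width: 50.4
clock: 7.85
eef_pos: [548.3, 9.5, 109.9]
tool_rot: [-3.125, -0.052, -3.006]
force: [-0.3, 0.4, -5.0]
width: 50.8
w plate ([586.5, -98.8], [79.9, 81.0], 68.2, 11192) post ([588.4, -103.6], [19.5, 20.0], 54.6, 915) [ 587.26003881 -102.01778576   44.54542553]
w blk ([548.4, 10.3], [61.7, 78.5], 7.4, 21314) [542.84497304   9.96230181 134.99354927]
t post ([0.0, 0.0], [0.0, 0.0], 0.0, 0)
t blk any ([521.1, 28.0], [45.4, 14.6], 35.1, 103)
at [548.5  10.2 110.1] yaw -172.1 F [-0.1 -1.  -4.6] w 50.8 t 7.95
[[-0.18, -0.97, 0.01, -0.04, -0.12, -0.0], [-0.18, -0.97, 0.01, -0.04, -0.12, -0.0], [-0.18, -0.97, 0.0, -0.04, -0.12, -0.0], [-0.18, -0.97, 0.0, -0.04, -0.12, -0.0]]
```

View pics/w2.png

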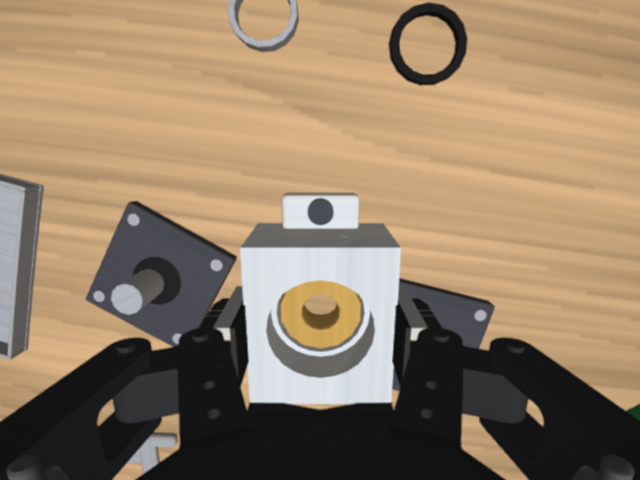

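Wrist view: the post top is at (127,298) and the block with the bush is held at (320,320). The post is at about (588,-103.4). The tool has tipped 3°, so I level it while moving across.

```bash
python3 -m crank '[[[-0.1,-0.3,0,-0.05,-0.12,0],[-0.18,-0.6,0,-0.05,-0.15,0],[-0.18,-0.7,0,-0.05,-0.15,0],[-0.18,-0.7,0,-0.05,-0.15,0],[-0.1,-0.6,0,0,-0.1,0],[-0.1,-0.4,0,0,-0.1,0],[0,-0.1,0,0,-0.05,0],[0,0,0,0,0,0],[0,0,0,0,0,0],[0,0,0,0,0,0]]]'
python3 -c "
from h import *
print(ctrl.read_state()['tool_rot'])
plan(589.2,-103.2,90,188,4)"
```

```text
clock: 8.78
eef_pos: [590.5, -84.6, 110.1]
tool_rot: [3.132, 0.042, -2.989]
force: [-0.2, -0.6, -5.1]
width: 50.8
[ 3.13222322  0.04218036 -2.98929204]
at [590.5 -84.6 110.1] yaw -171.3 F [-0.2 -0.6 -5.1] w 50.8 t 8.78
[[0.04, -0.15, 0.16, 0.02, 0.1, 0.03], [0.04, -0.15, 0.17, 0.02, 0.1, 0.03], [0.04, -0.15, 0.17, 0.02, 0.1, 0.03], [0.03, -0.15, 0.17, 0.02, 0.1, 0.03]]
```

```bash
python3 -m crank '[[[0.02,-0.1,0.1,0.02,0.08,0.02],[0.02,-0.14,0.15,0.02,0.08,0.02],[0.02,-0.14,0.15,0.02,0.08,0.02],[0.02,-0.12,0.15,0.02,0.06,0.02],[0,-0.05,0.05,0,0.04,0],[0,0,0,0,0,0],[0,0,0,0,0,0],[0,0,0,0,0,0],[0,0,0,0,0,0]]]'
python3 - <<'E'
from h import *
s=ctrl.read_state();e=s["eef_pos"];print(s["tool_rot"])
p=shot("wrist");P=cloud(p);save(p,"w3.png")
m=near(P,e[0],e[1],45,e[2]+20,e[2]+29)
# block top face: keep light grey pixels
c=p["color"].astype(int);g=(c.min(2)>150)&(c.max(2)-c.min(2)<30)&m
print("blk",rect(P,g),np.median(P[g],axis=0))
p=shot("side");P=cloud(p);save(p,"s3.png",(240,120,440,270),4)
plan(589.2,-103.2,75,188,4)
E
```

```text
clock: 9.53
eef_pos: [590.9, -97.0, 89.0]
tool_rot: [3.138, 0.001, -2.991]
force: [0.2, -0.3, -5.8]
width: 50.9
[ 3.13826577e+00  1.27307100e-03 -2.99087851e+00]
blk ([590.2, -96.9], [60.9, 53.3], 8.2, 15006) [581.53446435 -97.54519317 113.99865633]
at [591.  -97.   89.2] yaw -171.4 F [-0.5 -0.3 -5. ] w 50.7 t 9.63
[[0.02, -0.05, 0.12, 0.01, 0.0, 0.03], [0.02, -0.05, 0.12, 0.01, 0.0, 0.03], [0.02, -0.05, 0.12, 0.01, 0.0, 0.03], [0.02, -0.05, 0.12, 0.01, 0.0, 0.03]]
```

View pics/s3.png

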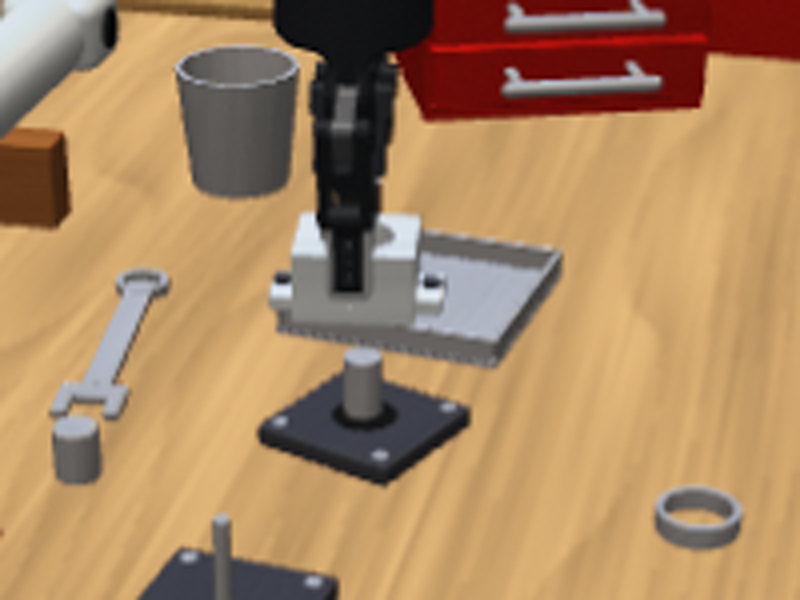

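Side view: the held block hangs level above the post (post top at crop (363,358)) and everything is clear. Closing in on the post.

```bash
python3 -m crank '[[[0.01,-0.05,0.1,0.01,0,0.02],[0.02,-0.06,0.15,0.01,0,0.02],[0.01,-0.06,0.15,0.01,0,0.02],[0.01,-0.04,0.15,0.01,0,0.02],[0,0,0.1,0,0,0],[0,0,0.05,0,0,0],[0,0,0,0,0,0],[0,0,0,0,0,0],[0,0,0,0,0,0]]]'
python3 -c "
from h import *
print(ctrl.read_state()['tool_rot'])
plan(589.2,-103.5,62,188,4)"
```

```text
clock: 10.38
eef_pos: [590.1, -104.2, 65.8]
tool_rot: [-3.14, 0.001, -3.0]
force: [-0.3, 0.3, -5.2]
width: 50.8
[-3.14025437e+00  1.25295269e-03 -3.00039433e+00]
at [ 590.1 -104.2   65.8] yaw -171.9 F [-0.3  0.3 -5.2] w 50.8 t 10.38
[[0.01, 0.01, 0.03, -0.0, 0.0, 0.0], [0.01, 0.01, 0.03, -0.0, 0.0, 0.0], [0.01, 0.01, 0.03, -0.0, 0.0, 0.0], [0.01, 0.01, 0.03, -0.0, 0.0, 0.0]]
```

```bash
python3 -m crank '[[[0.01,0.01,0.05,0,0,0],[0.01,0.01,0.05,0,0,0],[0.01,0,0.05,0,0,0],[0,0,0.05,0,0,0],[0,0,0.03,0,0,0],[0,0,0,0,0,0],[0,0,0,0,0,0]]]'
python3 -m crank '[[[0,0,0.03,0,0,0],[0,0,0.03,0,0,0],[0,0,0.03,0,0,0],[0,0,0.03,0,0,0]]]'
python3 -c "
from h import *
print(ctrl.read_state()['tool_rot'])
plan(589.2,-103.5,52,188,4)"
```

```text
clock: 10.97
eef_pos: [589.7, -103.4, 58.8]
tool_rot: [-3.14, 0.003, -3.0]
force: [-0.6, -0.4, -5.3]
width: 50.9
clock: 11.3
eef_pos: [590.0, -103.5, 55.2]
tool_rot: [-3.14, 0.003, -3.0]
force: [-0.2, -0.3, -5.5]
width: 50.9
[-3.13994426  0.00334393 -3.00000516]
at [ 590.  -103.5   55.2] yaw -171.9 F [-0.2 -0.3 -5.5] w 50.9 t 11.3
[[0.01, 0.0, 0.03, -0.0, 0.01, 0.0], [0.01, 0.0, 0.03, -0.0, 0.01, 0.0], [0.01, 0.0, 0.03, -0.0, 0.01, 0.0], [0.01, 0.0, 0.03, -0.0, 0.01, 0.0]]
```

```bash
python3 -m crank '[[[0.01,0,0.03,0,0,0],[0.01,0,0.03,0,0,0]]]'
python3 -m crank '[[[0,0,0.03,0,0,0],[0,0,0,0,0,0]]]'
```

```text
clock: 11.47
eef_pos: [589.5, -103.6, 53.2]
tool_rot: [-3.14, 0.003, -3.0]
force: [0.5, 0.6, -5.7]
width: 51.0
clock: 11.63
eef_pos: [589.2, -103.6, 51.9]
tool_rot: [-3.14, 0.003, -3.0]
force: [-0.4, -1.0, -5.2]
width: 51.0
```

No contact, and the block's underside is now below the post top, so the post is in the hole. Continuing gently.

```bash
python3 -m crank '[[[0,0,0.03,0,0,0],[0,0,0.03,0,0,0],[0,0,0.03,0,0,0]]]'
python3 -m crank '[[[0,0,0.03,0,0,0],[0,0,0.03,0,0,0]]]'
python3 -m crank '[[[0,0,0.03,0,0,0],[0,0,0.03,0,0,0]]]'
```

```text
clock: 11.88
eef_pos: [589.4, -103.6, 49.2]
tool_rot: [-3.14, 0.003, -3.0]
force: [0.3, -0.8, -4.8]
width: 50.4
clock: 12.05
eef_pos: [589.5, -103.7, 47.4]
tool_rot: [-3.14, 0.004, -3.0]
force: [-1.8, 0.6, 1.0]
width: 50.5
clock: 12.22
eef_pos: [589.8, -103.7, 46.6]
tool_rot: [-3.139, 0.004, -3.0]
force: [-2.0, 0.5, 0.3]
width: 51.0
```

```bash
python3 -m crank '[[[0,0,0.05,0,0,0],[0,0,0.05,0,0,0],[0,0,0.05,0,0,0]]]'
python3 -m crank '[[[0,0,0.05,0,0,0],[0,0,0.05,0,0,0],[0,0,0.05,0,0,0]]]'
```

```text
clock: 12.47
eef_pos: [589.9, -103.6, 43.1]
tool_rot: [-3.139, 0.005, -3.0]
force: [-0.9, 1.1, 1.2]
width: 50.7
clock: 12.72
eef_pos: [589.9, -103.6, 38.5]
tool_rot: [-3.139, 0.005, -3.0]
force: [-1.7, -0.1, 0.9]
width: 50.8
```

```bash
python3 -c "
from h import *
print(ctrl.read_state()['tool_rot'])
plan(589.2,-103.5,25,188,10)"
```

```text
[-3.13897931  0.00465728 -3.00012767]
at [ 589.9 -103.6   38.5] yaw -171.9 F [-1.7 -0.1  0.9] w 50.8 t 12.72
[[0.0, 0.0, 0.04, -0.0, 0.0, 0.0], [0.0, 0.0, 0.04, -0.0, 0.0, 0.0], [0.0, 0.0, 0.04, -0.0, 0.0, 0.0], [0.0, 0.0, 0.04, -0.0, 0.0, 0.0], [0.0, 0.0, 0.04, -0.0, 0.0, 0.0], [0.0, 0.0, 0.04, -0.0, 0.0, 0.0], [0.0, 0.0, 0.04, -0.0, 0.0, 0.0], [0.0, 0.0, 0.04, -0.0, 0.0, 0.0], [0.0, 0.0, 0.04, -0.0, 0.0, 0.0], [0.0, 0.0, 0.04, -0.0, 0.0, 0.0]]
```

```bash
python3 -m crank '[[[0.01,0,0.05,0,0.02,0],[0.01,0,0.05,0,0.02,0],[0,0,0.05,0,0,0]]]'
python3 -m crank '[[[0,0,0.05,0,0,0],[0,0,0.05,0,0,0],[0,0,0.05,0,0,0]]]'
python3 -m crank '[[[0,0,0.03,0,0,0],[0,0,0.03,0,0,0],[0,0,0.03,0,0,0]]]'
```

```text
clock: 12.97
eef_pos: [589.6, -103.6, 32.4]
tool_rot: [-3.139, 0.001, -3.0]
force: [0.3, 0.0, -5.0]
width: 50.9
clock: 13.22
eef_pos: [589.4, -103.6, 25.9]
tool_rot: [-3.14, -0.0, -3.0]
force: [1.0, -0.3, -4.8]
width: 50.6
clock: 13.47
eef_pos: [589.1, -103.7, 23.7]
tool_rot: [-3.14, -0.001, -3.0]
force: [-4.4, -0.7, 10.3]
width: 51.1
```

```bash
python3 -m crank '[[[0,0,0.02,0,0,0],[0,0,0,0,0,0],[0,0,0,0,0,0]]]'
python3 -m crank '[[[0,0,0,0,0,0],[0,0,0,0,0,0],[0,0,0,0,0,0],[0,0,0,0,0,0],[0,0,0,0,0,0],[0,0,0,0,0,0],[0,0,0,0,0,0],[0,0,0,0,0,0]]]' -1
python3 -m crank '[[[0,0,-0.2,0,0,0],[0,0,-0.4,0,0,0],[0,0,-0.6,0,0,0],[0,0,-0.6,0,0,0],[0,0,-0.6,0,0,0],[0,0,-0.6,0,0,0],[0,0,-0.3,0,0,0],[0,0,0,0,0,0],[0,0,0,0,0,0],[0,0,0,0,0,0]]]'
python3 - <<'E'
from h import *
p=shot("wrist");P=cloud(p);save(p,"w4.png")
m=near(P,588,-103,50,44,52);print("blk",rect(P,m),np.median(P[m],axis=0),P[m][:,2].std())
q=P[m];A=np.c_[q[:,:2],np.ones(len(q))];print("tilt",np.linalg.lstsq(A,q[:,2],rcond=None)[0][:2])
m=near(P,588,-103,50,53,64);print("bush",rect(P,m),np.median(P[m],axis=0))
plan(588.5,-103.6,75,188,4)
E
```

```text
clock: 13.72
eef_pos: [589.6, -103.7, 24.3]
tool_rot: [-3.139, 0.0, -3.0]
force: [0.3, -0.5, -5.6]
width: 50.9
clock: 14.38
eef_pos: [592.6, -104.1, 26.0]
tool_rot: [-3.138, 0.006, -3.0]
force: [-0.4, 0.1, 0.3]
width: 85.0
clock: 15.22
eef_pos: [591.9, -103.7, 135.1]
tool_rot: [-3.137, 0.008, -3.0]
force: [0.3, 0.6, -0.7]
width: 85.4
blk ([588.5, -103.4], [60.8, 51.7], 8.1, 5516) [ 586.05516061 -103.81608464   48.59989777] 1.1022491804735346
tilt [-0.00023916  0.00067683]
bush ([588.3, -102.9], [31.2, 30.2], 7.2, 1708) [ 587.61270129 -102.96154032   58.45318566]
at [ 591.6 -103.7  134.7] yaw -171.9 F [-0.6  0.1 -0.2] w 85.1 t 15.27
[[0.03, 0.01, 0.5, -0.01, 0.02, 0.0], [0.03, 0.01, 0.5, -0.01, 0.02, 0.0], [0.03, 0.01, 0.5, -0.01, 0.02, 0.0], [0.03, 0.0, 0.5, -0.01, 0.02, 0.0]]
```

View pics/w4.png

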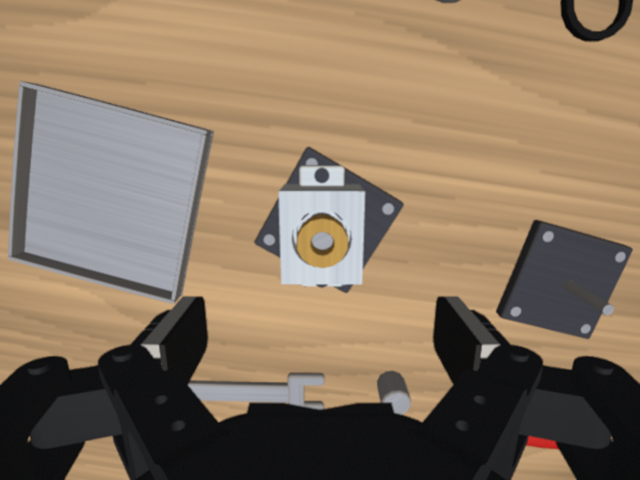

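Wrist view: the block is square on the stand and level. Its top is at 48.6 mm (expected 48). The bush sits proud at (322,240), top at 58.5 mm (expected 58). Gripping the bush next.

```bash
python3 -m crank '[[[0.03,0,0.3,0,0.02,0],[0.03,0,0.5,0,0.02,0],[0.03,0,0.5,0,0.02,0],[0.02,0,0.4,0,0.01,0],[0,0,0.2,0,0,0],[0,0,0.1,0,0,0],[0,0,0,0,0,0],[0,0,0,0,0,0],[0,0,0,0,0,0]]]'
python3 -c "
from h import *
plan(588.5,-103.1,50.5,188,5)"
```

```text
clock: 16.02
eef_pos: [583.4, -103.6, 63.0]
tool_rot: [-3.141, -0.013, -2.999]
force: [0.1, 0.2, 0.4]
width: 85.4
at [ 583.4 -103.6   63. ] yaw -171.8 F [0.1 0.2 0.4] w 85.4 t 16.02
[[-0.04, -0.0, 0.08, -0.0, -0.02, 0.01], [-0.04, -0.0, 0.08, -0.0, -0.02, 0.01], [-0.03, -0.0, 0.08, -0.0, -0.02, 0.01], [-0.03, -0.0, 0.08, -0.0, -0.02, 0.01], [-0.03, -0.0, 0.08, -0.0, -0.02, 0.01]]
```

```bash
python3 -m crank '[[[-0.03,0,0.06,0,-0.02,0],[-0.04,0,0.08,0,-0.02,0],[-0.03,0,0.08,0,-0.02,0],[-0.03,0,0.06,0,-0.02,0],[-0.02,0,0.04,0,0,0],[0,0,0,0,0,0],[0,0,0,0,0,0],[0,0,0,0,0,0]]]'
python3 -c "
from h import *
print(ctrl.read_state()['tool_rot'])
plan(588.5,-103.1,50.5,188,2)"
```

```text
clock: 16.68
eef_pos: [590.3, -103.2, 54.9]
tool_rot: [-3.139, 0.002, -2.999]
force: [0.2, 0.8, -0.3]
width: 85.3
[-3.13936207e+00  1.58401106e-03 -2.99934517e+00]
at [ 590.3 -103.2   54.9] yaw -171.8 F [ 0.2  0.8 -0.3] w 85.3 t 16.68
[[0.03, 0.01, 0.07, -0.01, 0.01, 0.01], [0.03, 0.01, 0.07, -0.01, 0.01, 0.01]]
```

```bash
python3 -m crank '[[[0.02,0,0.06,0,0,0],[0.02,0,0.06,0,0,0],[0.01,0,0.02,0,0,0],[0,0,0,0,0,0],[0,0,0,0,0,0]]]'
python3 -c "
from h import *
print(ctrl.read_state()['tool_rot'])
plan(588.5,-103.1,50,188,1)"
```

```text
clock: 17.1
eef_pos: [588.6, -103.5, 50.3]
tool_rot: [-3.139, 0.002, -2.999]
force: [0.2, 0.2, -0.7]
width: 85.3
[-3.13926728e+00  1.54588740e-03 -2.99941426e+00]
at [ 588.6 -103.5   50.3] yaw -171.9 F [ 0.2  0.2 -0.7] w 85.3 t 17.1
[[0.0, 0.01, 0.01, -0.02, 0.01, 0.02]]
```

```bash
python3 -m crank '[[[0,0.01,0.01,0,0,0],[0,0,0,0,0,0],[0,0,0,0,0,0],[0,0,0,0,0,0],[0,0,0,0,0,0]]]' 1
python3 -m crank '[[[0,0,0,0,0,0],[0,0,0,0,0,0],[0,0,0,0,0,0],[0,0,0,0,0,0],[0,0,0,0,0,0]]]'
python3 -m crank '[[[0,0,-0.05,0,0,0],[0,0,-0.1,0,0,0],[0,0,-0.1,0,0,0],[0,0,-0.1,0,0,0]]]'
```

```text
clock: 17.52
eef_pos: [588.8, -103.2, 50.4]
tool_rot: [-3.139, 0.002, -3.0]
force: [-0.8, 0.9, 6.0]
width: 28.5
clock: 17.93
eef_pos: [588.9, -103.2, 50.5]
tool_rot: [-3.139, 0.002, -2.999]
force: [0.2, -0.2, 0.9]
width: 28.5
clock: 18.27
eef_pos: [588.0, -103.1, 60.8]
tool_rot: [-3.14, 0.0, -2.999]
force: [-0.4, 0.2, -0.4]
width: 28.5
```

```bash
python3 -m crank '[[[0,0,-0.2,0,0,0],[0,0,-0.3,0,0,0],[0,0,-0.3,0,0,0],[0,0,-0.3,0,0,0],[0,0,-0.2,0,0,0],[0,0,0,0,0,0],[0,0,0,0,0,0],[0,0,0,0,0,0]]]'
python3 - <<'E'
from h import *
p=shot("side");save(p,"s5.png",(270,140,410,245),4.0)
print(ctrl.read_state()["tool_rot"])
P=cloud(p);e=ctrl.read_state()["eef_pos"]
plan(589,-261,110,188,8)
E
```

```text
clock: 18.93
eef_pos: [589.4, -103.2, 107.0]
tool_rot: [-3.138, 0.005, -3.0]
force: [-0.3, 0.3, -0.3]
width: 28.4
[-3.13834065  0.00455922 -2.99958534]
at [ 589.3 -103.2  106.8] yaw -171.9 F [-0.2  0.5 -0.5] w 27.9 t 18.98
[[0.09, -0.65, -0.01, -0.0, 0.01, 0.0], [0.09, -0.65, -0.01, -0.0, 0.01, 0.0], [0.09, -0.65, -0.01, -0.0, 0.01, 0.0], [0.09, -0.65, -0.01, -0.0, 0.01, 0.0], [0.09, -0.65, -0.01, -0.0, 0.01, 0.0], [0.09, -0.65, -0.01, -0.0, 0.01, 0.0], [0.09, -0.65, -0.01, -0.0, 0.01, 0.0], [0.09, -0.65, -0.01, -0.0, 0.01, 0.0]]
```

View pics/s5.png

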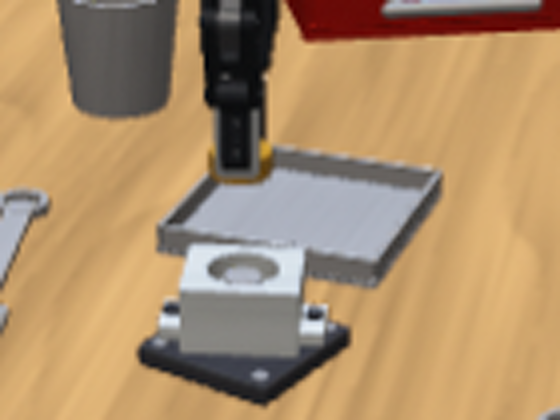

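Side view: the bush is held level in the jaws at crop (240,163). The block stays flat on the stand with the post showing in its bore. On to the tray centre, about (589,-260).

```bash
python3 -m crank '[[[0.04,-0.3,0,0,0,0],[0.09,-0.6,0,0,0,0],[0.1,-0.7,0,0,0,0],[0.1,-0.7,0,0,0,0],[0.1,-0.7,0,0,0,0],[0.1,-0.7,0,0,0,0],[0.09,-0.6,0,0,0,0],[0.05,-0.3,0,0,0,0],[0.03,-0.1,0,0,0,0],[0,0,0,0,0,0],[0,0,0,0,0,0],[0,0,0,0,0,0]]]'
python3 -c "
from h import *
print(ctrl.read_state()['tool_rot'])
plan(589,-260,50,188,5)"
```

```text
clock: 19.98
eef_pos: [584.1, -254.1, 100.8]
tool_rot: [3.141, -0.006, -2.997]
force: [-0.2, -0.3, -0.2]
width: 28.6
[ 3.14051593 -0.00571614 -2.99710456]
at [ 584.1 -254.1  100.8] yaw -171.7 F [-0.2 -0.3 -0.2] w 28.6 t 19.98
[[-0.03, -0.04, 0.34, 0.0, -0.01, 0.01], [-0.03, -0.04, 0.34, 0.0, -0.01, 0.01], [-0.03, -0.04, 0.34, 0.0, -0.01, 0.01], [-0.03, -0.04, 0.34, 0.0, -0.01, 0.01], [-0.03, -0.04, 0.34, 0.0, -0.01, 0.01]]
```

```bash
python3 -m crank '[[[-0.03,-0.04,0.3,0,-0.01,0],[-0.03,-0.04,0.4,0,-0.01,0],[-0.03,-0.04,0.4,0,-0.01,0],[-0.03,-0.04,0.4,0,-0.01,0],[-0.03,-0.04,0.3,0,-0.01,0],[0,0,0.1,0,0,0],[0,0,0,0,0,0],[0,0,0,0,0,0],[0,0,0,0,0,0],[0,0,0,0,0,0]]]'
python3 -c "
from h import *
print(ctrl.read_state()['tool_rot'])
plan(589,-260,20,188,5)"
```

```text
clock: 20.82
eef_pos: [590.1, -252.8, 35.5]
tool_rot: [3.136, -0.002, -2.989]
force: [-0.2, -0.0, 0.2]
width: 28.6
[ 3.13562064e+00 -2.19511077e-03 -2.98904390e+00]
at [ 590.1 -252.8   35.5] yaw -171.3 F [-0.2 -0.   0.2] w 28.6 t 20.82
[[0.01, -0.05, 0.1, 0.01, -0.0, 0.02], [0.01, -0.05, 0.1, 0.01, -0.0, 0.02], [0.01, -0.05, 0.1, 0.01, -0.0, 0.02], [0.01, -0.05, 0.1, 0.01, -0.0, 0.02], [0.01, -0.05, 0.1, 0.01, -0.0, 0.02]]
```

```bash
python3 -m crank '[[[0.01,-0.03,0.08,0.02,0,0.01],[0.01,-0.03,0.1,0.02,0,0.02],[0.01,-0.03,0.1,0.02,0,0.02],[0,-0.03,0.1,0,0,0.02],[0,0,0.05,0,0,0],[0,0,0,0,0,0],[0,0,0,0,0,0],[0,0,0,0,0,0]]]'
python3 -m crank '[[[0,0,0.04,0,0,0],[0,0,0.04,0,0,0],[0,0,0,0,0,0]]]'
```

```text
clock: 21.48
eef_pos: [590.8, -257.8, 23.2]
tool_rot: [-3.139, 0.001, -2.998]
force: [0.4, 0.3, -0.8]
width: 28.5
clock: 21.73
eef_pos: [591.0, -257.8, 20.8]
tool_rot: [-3.138, 0.001, -2.998]
force: [0.4, -0.3, -0.2]
width: 28.3
```

```bash
python3 -m crank '[[[0,0,0.05,0,0,0],[0,0,0.05,0,0,0],[0,0,0.05,0,0,0],[0,0,0.03,0,0,0]]]'
python3 -m crank '[[[0,0,0.03,0,0,0],[0,0,0.03,0,0,0]]]'
python3 -m crank '[[[0,0,0.02,0,0,0],[0,0,0.02,0,0,0]]]'
```

```text
clock: 22.07
eef_pos: [591.3, -257.9, 15.2]
tool_rot: [-3.138, 0.002, -2.998]
force: [-0.4, -0.2, -1.1]
width: 28.5
clock: 22.23
eef_pos: [591.2, -257.8, 13.0]
tool_rot: [-3.138, 0.001, -2.998]
force: [-0.4, 0.3, -0.6]
width: 28.5
clock: 22.4
eef_pos: [591.1, -257.8, 11.6]
tool_rot: [-3.138, 0.001, -2.998]
force: [-0.1, -1.0, -0.8]
width: 28.3
```

```bash
python3 -m crank '[[[0,0,0.03,0,0,0],[0,0,0.02,0,0,0]]]'
python3 -m crank '[[[0,0,0.03,0,0,0],[0,0,0.02,0,0,0]]]'
```

```text
clock: 22.57
eef_pos: [591.2, -257.8, 9.9]
tool_rot: [-3.138, 0.001, -2.998]
force: [0.6, 0.4, -0.6]
width: 28.1
clock: 22.73
eef_pos: [591.2, -257.8, 9.4]
tool_rot: [-3.138, 0.001, -2.998]
force: [-2.1, 1.8, 6.9]
width: 28.8
```

Contact at TCP 9.4, exactly where expected. Releasing.

```bash
python3 -m crank '[[[0,0,0,0,0,0],[0,0,0,0,0,0]]]'
python3 -m crank '[[[0,0,0,0,0,0],[0,0,0,0,0,0],[0,0,0,0,0,0],[0,0,0,0,0,0],[0,0,0,0,0,0]]]' -0.15
python3 -m crank '[[[0,0,-0.1,0,0,0],[0,0,-0.3,0,0,0],[0,0,-0.6,0,0,0],[0,0,-0.8,0,0,0],[0,0,-0.8,0,0,0],[0,0,-0.8,0,0,0],[0,0,-0.8,0,0,0],[0,0,-0.5,0,0,0],[0,0,-0.2,0,0,0],[0,0,0,0,0,0],[0,0,0,0,0,0],[0,0,0,0,0,0]]]'
python3 - <<'E'
from h import *
p=shot("wrist");P=cloud(p);save(p,"w6.png")
m=near(P,590,-259,45,12,30);print("bush",rect(P,m),np.median(P[m],axis=0))
m=near(P,590,-259,40,-3,9);print("floor",np.median(P[m],axis=0))
p=shot("top");P=cloud(p);save(p,"t6.png")
m=near(P,588,-103,50,44,54);print("blk",rect(P,m),np.median(P[m],axis=0))
E
```

```text
clock: 22.9
eef_pos: [591.4, -257.9, 9.9]
tool_rot: [-3.138, 0.002, -2.998]
force: [0.1, 0.4, -0.7]
width: 28.7
clock: 23.32
eef_pos: [591.7, -258.0, 9.8]
tool_rot: [-3.138, 0.002, -2.998]
force: [-0.3, 0.5, -0.1]
width: 49.1
clock: 24.32
eef_pos: [590.6, -257.0, 167.9]
tool_rot: [-3.137, 0.002, -2.997]
force: [-0.3, 0.4, 0.6]
width: 49.0
bush ([591.1, -257.6], [31.3, 29.3], 7.9, 987) [ 590.65048923 -257.64419067   17.38583607]
floor [ 587.0660712  -259.88144717    3.64393355]
blk ([587.2, -105.0], [60.8, 53.4], 8.1, 622) [ 587.47759961 -104.35642776   47.34030425]
```

View pics/w6.png

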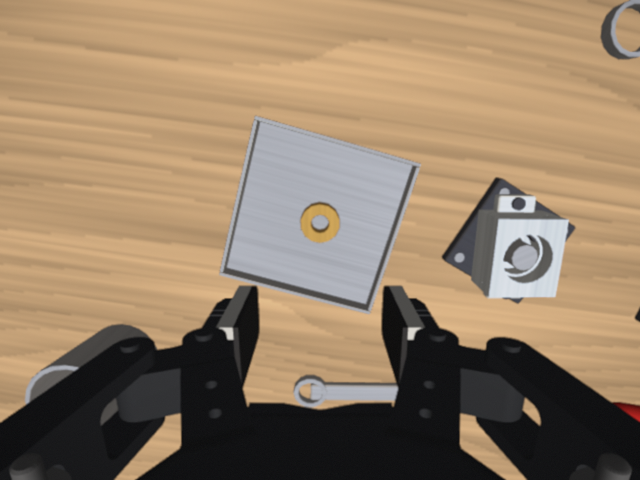

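View pics/t6.png

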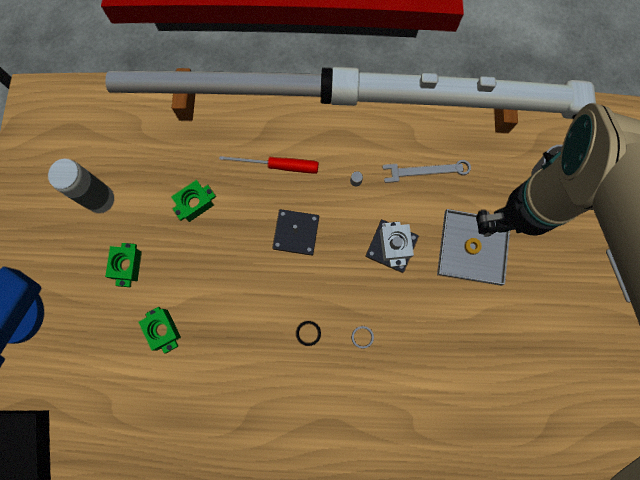

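The bush lies flat in the tray: top view (473,246), top at 17.4 mm against 17 expected. The block is on the stand, the other things haven't moved, and the arm is clear. Handing in.

```bash
python3 -m crank '[[[0,0,0,0,0,0],[0,0,0,0,0,0],[0,0,0,0,0,0]]]'; python3 -c "
from h import *
print(ctrl.finish_job())"
```

```text
clock: 24.67
eef_pos: [588.7, -256.2, 164.2]
tool_rot: [-3.141, -0.003, -2.997]
force: [0.9, 0.3, 0.6]
width: 49.2
the job is handed in; nothing more can be done
None
```

The job is done and handed in at 24.7 s. The block is home on the thick-post stand and the bushing lies flat near the middle of the tray.

- **Pressing out:** the post entered the access hole on the first try. The change in measured force stayed at about 6 N while pushing the bushing up and about 15 N when the block touched the plate. Force was read only at the end of each short move, so a brief peak in between would not show.
- **Block:** the wrist camera put its top at 48.6 mm after release (48 expected), with no measurable tilt. The top camera at the end gave 47.3 mm.
- **Bushing:** its top measured 17.4 mm in the tray (17 expected). I felt it touch the tray floor at about 7 N before opening the fingers.
- **Other things:** in the last top view they look to be where they started, and the gripper was empty and well above the tray.

No check failed. Two small disagreements:
- **Camera positions:** the cameras differed by 1 to 2 mm on the block's position, which is within their stated calibration.
- **Finger opening:** the gripper read 28.5 mm on the 32 mm bushing, probably because only the fingertips held it.

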